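# Line up three slats in the clamp jig and clamp the row

## Task

Line up the three loose slats on the clamp jig to make up a small board: push them together into one tight, square row, the rear slat right against the back fence and the left ends of all three flush against the left fence. Then swing the clamp's wooden pressure bar fully down onto the row and let go, leaving the other things on the bench where they are.

Things in the scene. Friction and masses are not known exactly. Their poses are not given: they have to be found in the camera images.
- clamp_jig: the fixed clamp jig: a plywood base 268 x 270 mm, 15 mm thick, origin under its centre, x away from the front edge, y to the left; base top at z = 15 mm. Two wooden fences 20 mm high on it form an L: back fence, face toward the front at x = 36 mm, from y = -84 to 124 mm; left fence, face toward the right at y = 106 mm, from x = -95 to 36 mm. Front and right are open.
- clamp_jig_lever (a joint): the toggle clamp's lever, rad: 0 fully down on the row, 0.95 to 1.2 raised at the start. In the jig's frame it swings about an axis along y through x = 85, z = 58 mm (y = 18 mm), behind the back fence; the arm reaches forward over the slats, the red handle goes backward when raised. Friction holds it at any angle (0.4 N m); about 4 to 5 N down on the bar's front end moves it.
- bar_end (a point): middle of the top front edge of the dark wooden pressure bar (116 x 22 x 14 mm) under the clamp's arm. Lever at 0: this point is at x = -86, y = 18, z = 40 mm in the jig's frame, the bar reaches back along x to 30 mm and lies on the slats, the steel arm is above it from x = -30 mm backward. Raised, the bar is steep; its end swings forward as it comes down: press from above, following it.
- slat_1: one of three identical loose planed slats of pale wood, 42 mm wide (its x), 160 mm long (its y) and 11 mm thick, about 55 g. Origin: centre of its underside. All three lie flat on the jig's base side by side, their length roughly along the jig's y, spread apart and shifted toward the jig's open right side; which number lies where changes. 
- slat_2: one of three identical loose planed slats of pale wood, 42 mm wide (its x), 160 mm long (its y) and 11 mm thick, about 55 g. Origin: centre of its underside. All three lie flat on the jig's base side by side, their length roughly along the jig's y, spread apart and shifted toward the jig's open right side; which number lies where changes. 
- slat_3: one of three identical loose planed slats of pale wood, 42 mm wide (its x), 160 mm long (its y) and 11 mm thick, about 55 g. Origin: centre of its underside. All three lie flat on the jig's base side by side, their length roughly along the jig's y, spread apart and shifted toward the jig's open right side; which number lies where changes. 
- try_square: bystander: a loose try square, wooden stock 100 x 19 x 14 mm and steel blade, 158 mm long, flat on the bench to the right of the jig; origin under its centre
- sanding_block: bystander: a loose cork sanding block 63 x 106 x 35 mm, on the bench to the right of the jig; origin under its centre
- screw_tub: bystander: a loose white round tub with a blue lid, 61 mm across, 54 mm high, on the bench behind and to the right of the jig; origin under its centre

How it is judged:
By the outcome, as a careful person would: the job done as asked, in the order asked, and still so for the second after the job is handed in, with the robot touching nothing.
It also fails if it takes over 72 s, if anything falls off the work surface, if the arm or the gripper's body presses on something with over 40 N, if the wrist force passes 120 N, or if a joint passes its speed limit or range.

## Robot

A 7-joint arm with a two-finger parallel gripper is mounted at the origin on a cart in front of the work surface, level with it; the furniture and walls round the work are solid. World frame = base frame: x ahead of the robot, y to its left, z up, the work surface at z = 0. Lengths are in m, angles in rad, forces in N, time in s.
With the tool pointing down it reaches from about 0.425 to 0.925 m from the base axis. Payload 6.8 kg.
Tool frame: the origin (TCP) lies at the very end of the fingers, on their centre line; the grasp point (between the pads) lies 19 mm behind it; z points along the fingers, y is the line along which they close (so a half turn about z gives the same grasp; the last joint's range is limited). The gripper opens to 85 mm and grips with 20 to 120 N. Pads are 22 mm wide; open, the fingers measure 114 mm over their backs; the gripper's body (76 mm by 85 mm) begins 54 mm behind the grasp point. The pads swing forward as they close: fully open they stand 13 mm farther back than shut.
Start: joints at [0.993, 0.477, 0.022, 1.555, -0.011, 1.109, -0.083], TCP at [0.306, -0.602, 0.231] pointing down, gripper open.
Joint ranges: [-2.96, 2.96], [-0.34, 2.1], [-1.41, 1.46], [0.24, 2.44], [-1.37, 4.51], [0.17, 1.92], [-2.96, 2.96]. Speed limits (rad/s): [2.39, 2.39, 3.14, 3.14, 3.14, 3.14, 3.14].

## Interface

Orientations are given as a unit quaternion [w, x, y, z].
In Python, from station import bot, vision gives the robot as it stands (bot), with the cameras (vision).
- The arm moves only by the tool nudge_tcp, called after "Emit:" as name(argument=value, ...) on one line, values as JSON. Schema: {"type":"object","properties":{"steps":{"type":"object","properties":{"dx":{"type":"array","items":{"type":"number"},"minItems":1,"maxItems":20},"dy":{"type":"array","items":{"type":"number"},"minItems":1,"maxItems":20},"dz":{"type":"array","items":{"type":"number"},"minItems":1,"maxItems":20},"rz":{"type":"array","items":{"type":"number"},"minItems":1,"maxItems":20},"aperture":{"type":"array","items":{"type":"number"},"minItems":1,"maxItems":20}},"additionalProperties":false,"required":["dx","dy","dz","rz","aperture"]},"clamp_n":{"type":"number"},"only":{"type":"string"},"quiet":{"type":"boolean"},"lines":{"type":"string"}},"required":["steps"],"additionalProperties":false}. steps is an object with one list for each field, all of the same length, 1 to 20, a row being the entries at one place: dx, dy, dz (the shift in shares of the most that a row can go, 1 being 50 mm), rz (a turn about the tool's z in shares of 90 degrees (1.0 is 90 degrees)), aperture (the opening from 0.0 (shut) to 1.0 (fully open)); each row shifts and turns the commanded pose from where the row before left it, along the tool's axes as they then stand; what a row does not reach is not made up. A row lasts 1/10 s, in which the tool goes at most 0.05 m and 0.15 rad, less where a joint would pass 70% of its speed; a pose out of reach is approached as far as the arm can. The fingers move at their own pace and stop on an object; clamp_n is the grip in N (left out, the last holds). Time passes only in rows, so rows that do not move let the fingers close. The tool returns the time, the measured TCP pose, the force, the opening and the grip force at its end. only (a regular expression) keeps the lines of the reply that match it, lines (a string "A,B") keeps lines A to B, and quiet returns only ok. No shift or turn number may pass 1 either way. Input that does not fit is refused with a message, and nothing moves.
- bot.get_obs(): the state, without advancing time (a new reading comes with each control period).
- vision.read_camera(name): name is "side" or "top"; returns the picture (420x560x3 uint8, blue, green, red); there is no depth.
- vision.camera_info(name): a dict with "vertical_fov" (degrees; the focal length in pixels is half the picture's height over the tangent of half this angle, whatever the lens; pixels are square), "cx", "cy" (the principal point, pixels), "k1" (the pictures are not rectified: a ray, as slopes to the right and down, at radius r is drawn at 1 + k1 r^2 times it, then the intrinsics apply), "view" (4x4, takes a point from world to camera coordinates). Camera axes: x right, y up, looking along -z (the intrinsics and any distortion apply to the point x, -y, -z); pixel columns grow to the right and rows downward; lengths in m; the calibration is good to about 2 mm. A picture is of the moment at which its call begins. camera_info takes no time and is no camera call.
- bot.hand_in(): hands the job in; it is judged then, once.
The state is a dict: "t": time; "q": joint angles; "joint_vel": joint speeds; "joint_torque": joint torques, N m; "eef_pos": TCP position; "tool_rot": TCP orientation; "contact_force": force on the tool from outside, world axes, zero at the start; "torque": the same for the moment, N m; "gripper_width": opening from 0.0 (shut) to 1.0 (fully open); "grasp_force": force on a finger pad.
Only numpy, scipy, OpenCV 4.12 (cv2) and the standard library are available. Lean on these libraries where they do the work, as an engineer would, in place of code of your own. Each camera call takes 0.05 s, during which the arm holds its last target. There are 200 camera calls.

## Working session

There is one attempt and no reset: what is moved stays moved. The work goes in short steps, Python scripts to look and compute and a tool call to move; the robot and the scene stay as the last step left them, time stands still between calls to the robot, and variables do not carry over. Pictures are saved under pics/ and viewed, at most 11 in all, crops included, and the job is handed in when it is done.

```bash
ls; mkdir -p pics; cat > h.py <<'E'
import numpy as np, cv2
from station import bot, vision
def cam(n):
    i=vision.camera_info(n); V=np.array(i["view"]); f=210/np.tan(np.radians(i["vertical_fov"])/2)
    return i,V,f
def ray(n,u,v):
    i,V,f=cam(n)
    K=np.array([[f,0,i["cx"]],[0,f,i["cy"]],[0,0,1]])
    p=cv2.undistortPoints(np.array([[[u,v]]],float),K,np.array([i["k1"],0,0,0.]))[0,0]
    d=V[:3,:3].T@np.array([p[0],-p[1],-1]); o=-V[:3,:3].T@V[:3,3]
    return o,d
def onz(n,u,v,z):
    o,d=ray(n,u,v); return o+d*(z-o[2])/d[2]
def proj(n,P):
    i,V,f=cam(n); c=V[:3,:3]@np.array(P)+V[:3,3]; x,y=c[0]/-c[2],-c[1]/-c[2]; s=1+i["k1"]*(x*x+y*y)
    return i["cx"]+f*x*s,i["cy"]+f*y*s
E
python3 - <<'E'
from h import *
for n in("top","side"):
    im=vision.read_camera(n); cv2.imwrite(f"pics/{n}0.png",im); i,V,f=cam(n); print(n,f,i["cx"],i["cy"],i["k1"],(-V[:3,:3].T@V[:3,3]).round(3))
o=bot.get_obs(); print(o["t"],o["eef_pos"],o["tool_rot"],o["gripper_width"])
E
```

```text
pics
station.py
top 423.96697869323003 284.52170868113575 212.28737904657083 -0.11538310276904738 [ 0.396 -0.13   1.043]
side 527.5045706787105 278.79780882941594 203.228667686843 -0.12795222886501445 [0.315 0.94  0.795]
0.1 [ 0.3053485  -0.60139461  0.23041646] [-8.03019846e-04  9.72538180e-01  2.32741889e-01 -2.36334298e-04] 1.0025118968828628
```

View pics/top0.png

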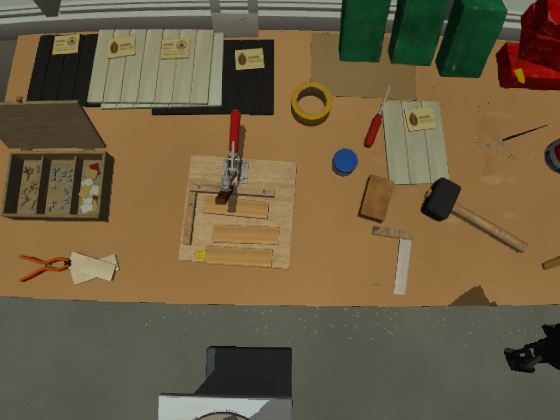

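View pics/side0.png

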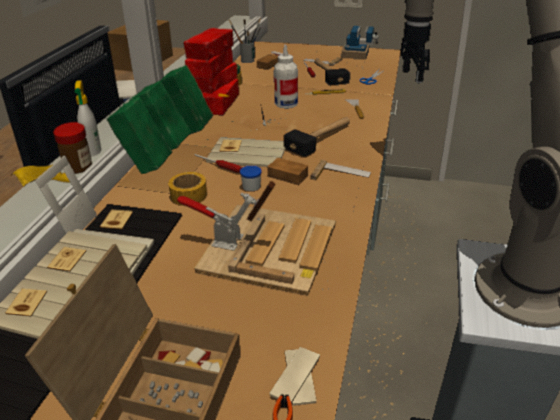

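Top view: jig corners are near (190,156), (297,161), (290,268) and (180,262), with slats around (236,208), (246,234) and (238,257). The raised lever has its bar near (225,192) and red handle at (235,120). Next I'll segment the slats and jig.

```bash
python3 - <<'E'
from h import *
im=cv2.imread("pics/top0.png"); c=im[145:280,170:305]
cv2.imwrite("pics/c0.png",cv2.resize(c,None,fx=4.4,fy=4.4,interpolation=cv2.INTER_CUBIC))
hsv=cv2.cvtColor(im,cv2.COLOR_BGR2HSV)
for p in [(236,210),(246,236),(238,258),(205,225),(280,200),(330,220),(189,220)]: print(p,hsv[p[1],p[0]])
E
```

```text
(236, 210) [ 18 146 152]
(246, 236) [ 18 149 161]
(238, 258) [ 17 144 163]
(205, 225) [ 19 106 161]
(280, 200) [ 18 115 153]
(330, 220) [ 17 145 148]
(189, 220) [ 17 126 152]
```

View pics/c0.png

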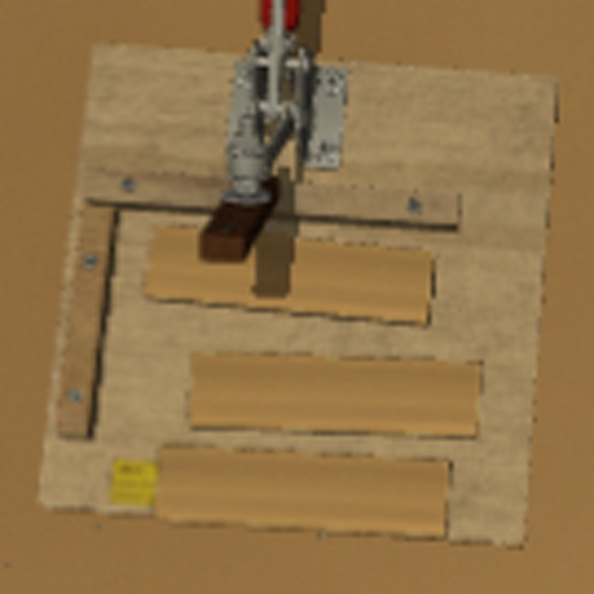

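The crop (scale 4.4, offset 170,145) shows the jig corners at (93,44), (556,77), (522,546) and (38,508). All three slats are clear, and the bar end is at about (222,245) over the rear slat. I'll measure the jig pose and slat rectangles.

```bash
cat >> h.py <<'E'
def jigpose():
    im=cv2.imread("pics/top0.png")
    C=[(93,44),(556,77),(522,546),(38,508)]
    W=np.array([onz("top",170+u/4.4-.4,145+v/4.4-.4,.015)[:2] for u,v in C])
    L=np.array([[.134,.135],[.134,-.135],[-.134,-.135],[-.134,.135]])
    a=W-W.mean(0); th=np.arctan2((L[:,0]*a[:,1]-L[:,1]*a[:,0]).sum(),(L*a).sum())
    return W.mean(0),th,W
def slats(im,c,th):
    hsv=cv2.cvtColor(im,cv2.COLOR_BGR2HSV)
    poly=np.array([proj("top",[*(c+R(th)@np.array(p)),.015]) for p in [(.036,.105),(.036,-.133),(-.132,-.133),(-.132,.105)]]).astype(np.int32)
    roi=np.zeros(im.shape[:2],np.uint8); cv2.fillPoly(roi,[poly],255)
    m=((hsv[...,1]>129)&(hsv[...,2]>135)&(hsv[...,0]<22)).astype(np.uint8)*255&roi
    m=cv2.morphologyEx(m,cv2.MORPH_OPEN,np.ones((3,3)))
    return m
def R(t): return np.array([[np.cos(t),-np.sin(t)],[np.sin(t),np.cos(t)]])
def tojig(p,c,th): return R(th).T@(np.array(p)[:2]-c)
E
python3 - <<'E'
from h import *
c,th,W=jigpose(); print(c,th,np.linalg.norm(W-np.roll(W,-1,0),axis=1))
L=np.array([[.134,.135],[.134,-.135],[-.134,-.135],[-.134,.135]]); print((W-(c+L@R(th).T)).round(4))
im=cv2.imread("pics/top0.png"); m=slats(im,c,th)
cs,_=cv2.findContours(m,cv2.RETR_EXTERNAL,cv2.CHAIN_APPROX_NONE)
for k in cs:
    if cv2.contourArea(k)<150: continue
    P=np.array([tojig(onz("top",u,v,.026),c,th) for u,v in k[:,0]])*1000
    r=cv2.minAreaRect(P.astype(np.float32)); print(np.round(r[0],1),np.round(r[1],1),round(r[2],1))
# from crop corners by eye
for n,C in dict(rear=[(152,228),(434,250),(428,324),(147,297)],mid=[(193,354),(481,363),(475,436),(188,426)],front=[(163,446),(450,462),(445,537),(158,521)]).items():
    print(n,np.array([tojig(onz("top",170+u/4.4-.4,145+v/4.4-.4,.026),c,th)*1000 for u,v in C]).round(1).tolist())
# fence check and bar end
for u,v in [(88,203),(460,229),(117,212),(90,437)]: print((tojig(onz("top",170+u/4.4-.4,145+v/4.4-.4,.035),c,th)*1000).round(1))
print(W)
print("robot tool yaw",bot.get_obs()["tool_rot"])
E
```

```text
[ 0.59809588 -0.02184727] -0.058855162117417724 [0.26897624 0.26877378 0.26820668 0.26892398]
[[ 0.0005 -0.0005]
 [ 0.0004  0.0006]
 [-0.0004  0.0009]
 [-0.0004 -0.0009]]
[-112.9  -11.7] [ 40.1 158.7] 0.4
[-60.2 -25.2] [ 41.2 158.6] 1.7
[  4.9 -33.4] [77.7 40.9] 89.1
[ 6.3 55.5] [59.8 39.1] 87.1
rear [[25.8, 85.6], [25.0, -73.2], [-17.0, -73.3], [-13.6, 84.0]]
mid [[-43.6, 55.0], [-36.6, -104.2], [-77.2, -104.0], [-83.7, 53.6]]
front [[-95.7, 66.2], [-92.4, -91.5], [-133.4, -92.0], [-136.8, 64.7]]
[ 35.4 121.2]
[ 36.  -87.1]
[ 31.5 104.3]
[-94.9 105. ]
[[ 0.74030795  0.10456358]
 [ 0.72427498 -0.1639344 ]
 [ 0.4559812  -0.14787846]
 [ 0.47181937  0.11986018]]
robot tool yaw [-8.03019846e-04  9.72538180e-01  2.32741889e-01 -2.36334298e-04]
```

Jig pose: (0.598, -0.022), yaw -0.059, and the sizes match to within 1 mm. Front faces are at x = 26, -40 and -95 mm (rear edges) and the slat ends agree with 160 mm. I'll start by turning the tool square to the jig.

The manual's scale: shifts go in shares of 50 mm and turns go in shares of 90 degrees. Converting my numbers, 0.132 rad / 1.5708 = 0.084.

```bash
cat >> h.py <<'E'
from scipy.spatial.transform import Rotation as Ro
def go(x,y,z):
    "delta in tool axes to jig-frame mm target; prints present jig pose"
    c=np.array([.5981,-.0218]); th=-.0589
    o=bot.get_obs(); w,a,b,d=o["tool_rot"]; M=Ro.from_quat([a,b,d,w]).as_matrix()
    p=np.array(o["eef_pos"]); T=np.array([*(c+R(th)@np.array([x,y])/1000),z/1000])
    print("t",round(o["t"],1),"now",(tojig(p,c,th)*1000).round(1),round(p[2]*1000,1),"turn left",round(np.arctan2(M[1,0],M[0,0])-th,3),"delta mm",(M.T@(T-p)*1000).round(1),"F",np.round(o["contact_force"],1))
E
```

Emit:
nudge_tcp(steps={"dx": [0,0,0,0,0],"dy": [0,0,0,0,0],"dz": [0,0,0,0,0],"rz": [0.084,0.084,0.084,0.084,0],"aperture": [1,1,1,1,1]})

```text
t: 0.6
eef_pos: [0.3056, -0.6015, 0.2308]
tool_rot: [-0.0, 1.0, -0.03, -0.0]
contact_force: [-1.1, -0.8, -1.1]
gripper_width: 1.0
grasp_force: 0.0
```

```bash
python3 -c "
from h import *
go(-160,-13,100);go(-160,-13,8)
for n in ['top','side']: print(n,proj(n,[.6,0,.2]))"
```

```text
t 0.6 now [-257.9 -595.9] 230.8 turn left -0.0 delta mm [  97.8 -582.9  131.1] F [-1.1 -0.8 -1.1]
t 0.6 now [-257.9 -595.9] 230.8 turn left -0.0 delta mm [  97.9 -582.8  223.1] F [-1.1 -0.8 -1.1]
top (np.float64(218.54921852978595), np.float64(191.39676671525922))
side (np.float64(263.07881659130874), np.float64(180.8294449253122))
```

Emit:
nudge_tcp(steps={"dx": [0.12,0.12,0.12,0.12,0.12,0.12,0.12,0.12,0.12,0.12,0.12,0.12,0.12,0.12,0.12,0.12,0,0],"dy": [-0.72,-0.72,-0.72,-0.72,-0.72,-0.72,-0.72,-0.72,-0.72,-0.72,-0.72,-0.72,-0.72,-0.72,-0.72,-0.72,0,0],"dz": [0.16,0.16,0.16,0.16,0.16,0.16,0.16,0.16,0.16,0.16,0.16,0.16,0.16,0.16,0.16,0.16,0,0],"rz": [0,0,0,0,0,0,0,0,0,0,0,0,0,0,0,0,0,0],"aperture": [1,1,1,1,1,1,1,1,1,1,1,1,1,1,1,1,1,1]})

```text
t: 2.4
eef_pos: [0.4348, -0.0319, 0.1031]
tool_rot: [0.0, 1.0, -0.027, -0.0]
contact_force: [0.0, -0.1, 0.5]
gripper_width: 0.998
grasp_force: 0.0
```

```bash
python3 -c "
from h import *
go(-160,-13,8)"
```

```text
t 2.4 now [-162.4  -19.7] 103.1 turn left 0.006 delta mm [ 2.5 -6.7 95.1] F [ 0.  -0.1  0.5]
```

To row units: 0.03 m is 0.6, 0.02 m is 0.4, 0.006 rad / 1.5708 = 0.0038.

Emit:
nudge_tcp(steps={"dx": [0.02,0.02,0,0,0,0,0],"dy": [-0.06,-0.06,0,0,0,0,0],"dz": [0.6,0.6,0.4,0.2,0.1,0,0],"rz": [0.0038,0,0,0,0,0,0],"aperture": [1,1,1,1,1,1,1]})

```text
t: 3.1
eef_pos: [0.4379, -0.027, 0.009]
tool_rot: [0.0, 0.999, -0.032, 0.001]
contact_force: [-0.2, 0.9, -0.3]
gripper_width: 1.001
grasp_force: 0.0
```

```bash
python3 - <<'E'
from h import *
go(-160,-13,8)
im=vision.read_camera("side"); cv2.imwrite("pics/s1.png",cv2.resize(im[190:310,190:350],None,fx=5,fy=5,interpolation=cv2.INTER_CUBIC))
E
```

```text
t 3.1 now [-159.6  -14.6] 9.0 turn left -0.006 delta mm [-0.4 -1.6  1. ] F [-0.2  0.9 -0.3]
```

View pics/s1.png

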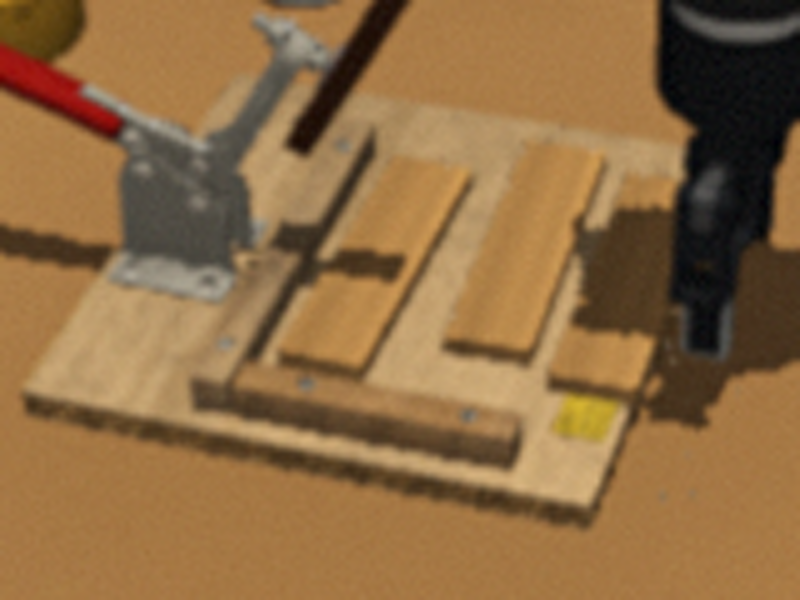

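The side view shows the open fingers standing just in front of the front slat (tip near (705,355) in the crop), clear of the raised bar. I'll push the row back.

To row units: 0.006 m is 0.12, 0.005 m is 0.1.

Emit:
nudge_tcp(steps={"dx": [0.12,0.12,0.12,0.12,0.12,0.12,0.1,0.08,0.06,0],"dy": [0,0,0,0,0,0,0,0,0,0],"dz": [0,0,0,0,0,0,0,0,0,0],"rz": [0,0,0,0,0,0,0,0,0,0],"aperture": [1,1,1,1,1,1,1,1,1,1]})

```text
t: 4.15
eef_pos: [0.4858, -0.0296, 0.0083]
tool_rot: [-0.0, 0.999, -0.032, 0.0]
contact_force: [0.4, -0.7, -0.2]
gripper_width: 0.999
grasp_force: 0.0
```

```bash
python3 - <<'E'
from h import *
go(-101,-13,8)
im=vision.read_camera("side"); cv2.imwrite("pics/s2.png",cv2.resize(im[190:310,190:350],None,fx=5,fy=5,interpolation=cv2.INTER_CUBIC))
E
```

```text
t 4.2 now [-111.6  -14.4] 8.3 turn left -0.005 delta mm [10.6 -1.5  0.3] F [ 0.4 -0.7 -0.2]
```

View pics/s2.png

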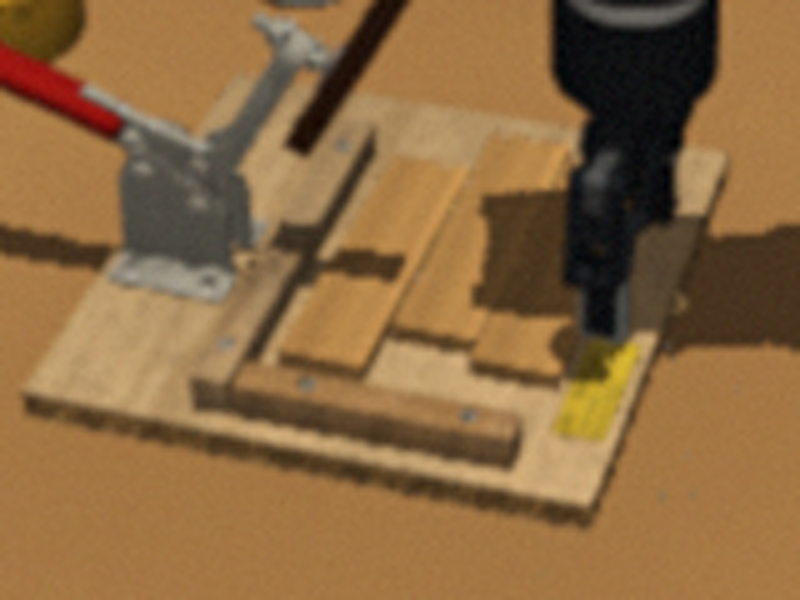

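The slats are nearly packed and the rear gap is almost closed. I'll continue to the fence.

To row units: 0.004 m is 0.08, 0.003 m is 0.06, 0.005 rad / 1.5708 = 0.0032.

Emit:
nudge_tcp(steps={"dx": [0.08,0.06,0.04,0.04,0.02,0],"dy": [0,0,0,0,0,0],"dz": [0,0,0,0,0,0],"rz": [0.0032,0,0,0,0,0],"aperture": [1,1,1,1,1,1]})

```text
t: 4.8
eef_pos: [0.4966, -0.0305, 0.0082]
tool_rot: [0.0, 0.999, -0.035, -0.001]
contact_force: [-2.0, 0.1, 0.3]
gripper_width: 0.998
grasp_force: 1.3
```

```bash
python3 -c "
from h import *
go(-101,-13,8)"
```

```text
t 4.8 now [-100.8  -14.7] 8.2 turn left -0.01 delta mm [-0.2 -1.7  0.2] F [-2.   0.1  0.3]
```

To row units: 0.001 m is 0.02, -0.01 rad / 1.5708 = -0.0064.

Emit:
nudge_tcp(steps={"dx": [0.02,0.02,0.02,0],"dy": [0,0,0,0],"dz": [0,0,0,0],"rz": [-0.0064,0,0,0],"aperture": [1,1,1,1]})

```text
t: 5.2
eef_pos: [0.4972, -0.0309, 0.0079]
tool_rot: [0.0, 1.0, -0.03, -0.003]
contact_force: [-8.9, 0.2, 6.6]
gripper_width: 1.002
grasp_force: 4.5
```

```bash
python3 -c "
from h import *
go(-101,-13,8)"
```

```text
t 5.2 now [-100.2  -15. ] 7.9 turn left -0.001 delta mm [-0.8 -2.  -0.1] F [-8.9  0.2  6.6]
```

To row units: 0.035 m is 0.7, -0.03 m is -0.6.

Emit:
nudge_tcp(steps={"dx": [-0.2,0,0,0,0,0,0.2,0.2,0,0],"dy": [0,0,0.4,0.7,0.7,0.7,0.4,0,0,0],"dz": [0,-0.6,-0.6,0,0,0,0,0,0,0],"rz": [0,0,0,0,0,0,0,0,0,0],"aperture": [1,0,0,0,0,0,0,0,0,0]})

```text
t: 6.2
eef_pos: [0.502, -0.1745, 0.0683]
tool_rot: [-0.0, 1.0, -0.029, 0.0]
contact_force: [0.0, 0.5, 0.8]
gripper_width: -0.002
grasp_force: 0.0
```

```bash
python3 - <<'E'
from h import *
go(-71,-130,19)
im=vision.read_camera("top"); cv2.imwrite("pics/t2.png",cv2.resize(im[145:280,170:340],None,fx=4.4,fy=4.4,interpolation=cv2.INTER_CUBIC))
E
```

```text
t 6.2 now [ -86.9 -158.1] 68.3 turn left 0.002 delta mm [ 16.  -28.   49.3] F [0.  0.5 0.8]
```

View pics/t2.png

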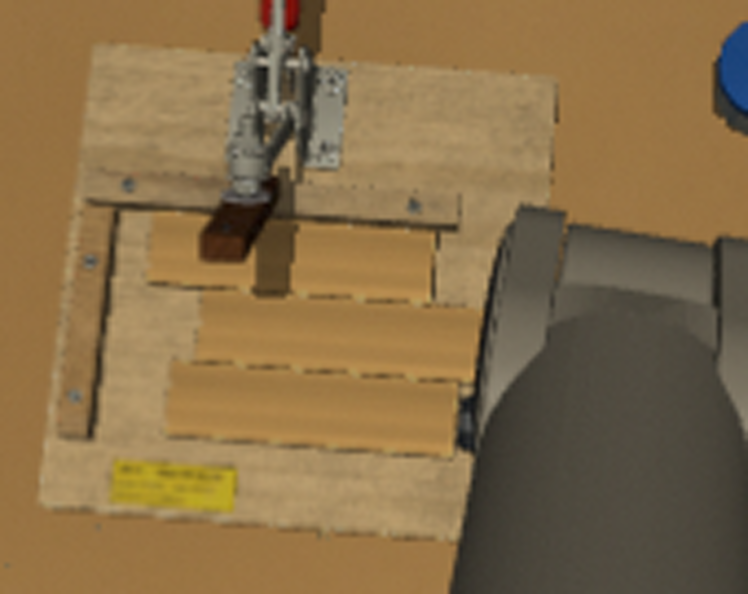

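The row is tight against the back fence, and the ends are still staggered: right ends at crop (435,265), (480,345) and (455,420). I'll push the ends left, front slat first.

To row units: 0.016 m is 0.32, 0.015 m is 0.3, -0.002 rad / 1.5708 = -0.0013.

Emit:
nudge_tcp(steps={"dx": [0.32,0,0,0,0,0,0,0,0,0,0,0,0,0,0],"dy": [-0.28,-0.28,0,0,0,-0.12,-0.12,-0.12,-0.12,-0.12,-0.12,-0.12,-0.12,-0.08,0],"dz": [0.2,0.3,0.32,0.16,0,0,0,0,0,0,0,0,0,0,0],"rz": [-0.0013,0,0,0,0,0,0,0,0,0,0,0,0,0,0],"aperture": [0,0,0,0,0,0,0,0,0,0,0,0,0,0,0]})

```text
t: 7.75
eef_pos: [0.5223, -0.0963, 0.0193]
tool_rot: [-0.0, 1.0, -0.028, 0.0]
contact_force: [-0.2, -0.5, 0.4]
gripper_width: 0.0
grasp_force: 0.0
```

```bash
python3 -c "
from h import *
go(-71,-71,19)"
```

```text
t 7.8 now [-71.3 -78.8] 19.3 turn left 0.003 delta mm [ 0.3 -7.8  0.3] F [-0.2 -0.5  0.4]
```

To row units: -0.004 m is -0.08, -0.003 m is -0.06.

Emit:
nudge_tcp(steps={"dx": [0,0,0,0,0],"dy": [-0.08,-0.06,-0.04,-0.02,0],"dz": [0,0,0,0,0],"rz": [0,0,0,0,0],"aperture": [0,0,0,0,0]})

```text
t: 8.25
eef_pos: [0.5227, -0.0868, 0.0192]
tool_rot: [-0.0, 1.0, -0.028, -0.0]
contact_force: [-0.2, -1.3, -0.2]
gripper_width: 0.0
grasp_force: 0.0
```

```bash
python3 -c "
from h import *
go(-71,-71,19)"
```

```text
t 8.2 now [-71.5 -69.3] 19.2 turn left 0.002 delta mm [0.5 1.7 0.2] F [-0.2 -1.3 -0.2]
```

To row units: -0.002 m is -0.04.

Emit:
nudge_tcp(steps={"dx": [0,0,0],"dy": [-0.04,-0.04,0],"dz": [0,0,0],"rz": [0,0,0],"aperture": [0,0,0]})

```text
t: 8.55
eef_pos: [0.5229, -0.0827, 0.0193]
tool_rot: [-0.0, 1.0, -0.028, -0.0]
contact_force: [-0.4, 0.1, 1.1]
gripper_width: -0.001
grasp_force: 0.0
```

```bash
python3 -c "
from h import *
go(-71,-71,19)"
```

```text
t 8.6 now [-71.5 -65.2] 19.3 turn left 0.002 delta mm [0.4 5.8 0.3] F [-0.4  0.1  1.1]
```

Emit:
nudge_tcp(steps={"dx": [0,0,0],"dy": [-0.02,-0.02,0],"dz": [0,0,0],"rz": [0,0,0],"aperture": [0,0,0]})

```text
t: 8.85
eef_pos: [0.523, -0.0822, 0.0193]
tool_rot: [0.001, 1.0, -0.029, 0.0]
contact_force: [0.3, -3.9, -0.0]
gripper_width: -0.0
grasp_force: 1.9
```

```bash
python3 - <<'E'
from h import *
go(-71,-71,19)
im=vision.read_camera("side"); cv2.imwrite("pics/s3.png",cv2.resize(im[190:310,190:350],None,fx=5,fy=5,interpolation=cv2.INTER_CUBIC))
E
```

```text
t 8.8 now [-71.4 -64.7] 19.3 turn left 0.001 delta mm [0.4 6.3 0.3] F [ 0.3 -3.9 -0. ]
```

View pics/s3.png

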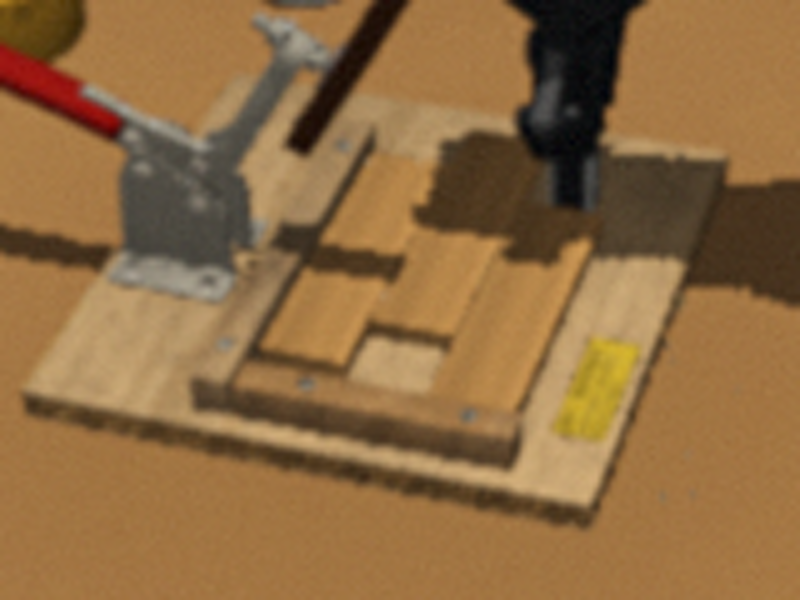

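The front slat is against the left fence; contact was at tool y = -65. The middle slat comes next, then the rear one.

To row units: 0.03 m is 0.6, 0.022 m is 0.44.

Emit:
nudge_tcp(steps={"dx": [0,0,0,0.44,0.44,0,0,0,0,0,0,0,0,0,0,0,0],"dy": [0.6,0.6,0,0,0,0,-0.14,-0.14,-0.14,-0.14,-0.14,-0.14,-0.12,-0.1,-0.06,-0.04,0],"dz": [0,0,0,0,0,0,0,0,0,0,0,0,0,0,0,0,0],"rz": [0,0,0,0,0,0,0,0,0,0,0,0,0,0,0,0,0],"aperture": [0,0,0,0,0,0,0,0,0,0,0,0,0,0,0,0,0]})

```text
t: 10.6
eef_pos: [0.5669, -0.0855, 0.0193]
tool_rot: [-0.0, 1.0, -0.029, -0.0]
contact_force: [0.7, 0.5, 0.3]
gripper_width: -0.004
grasp_force: 0.0
```

```bash
python3 -c "
from h import *
go(-28,-65,19)"
```

```text
t 10.6 now [-27.4 -65.4] 19.3 turn left 0.002 delta mm [-0.6 -0.4  0.3] F [0.7 0.5 0.3]
```

To row units: -0.001 m is -0.02.

Emit:
nudge_tcp(steps={"dx": [0,0,0],"dy": [-0.02,-0.02,0],"dz": [0,0,0],"rz": [0,0,0],"aperture": [0,0,0]})

```text
t: 10.9
eef_pos: [0.5669, -0.0849, 0.0193]
tool_rot: [0.001, 1.0, -0.029, -0.0]
contact_force: [-0.3, -4.3, 0.1]
gripper_width: -0.002
grasp_force: 1.9
```

```bash
python3 -c "
from h import *
go(-28,-65,19)"
```

```text
t 10.9 now [-27.4 -64.8] 19.3 turn left 0.001 delta mm [-0.6  0.2  0.3] F [-0.3 -4.3  0.1]
```

To row units: 0.03 m is 0.6, 0.021 m is 0.42.

Emit:
nudge_tcp(steps={"dx": [0,0,0.42,0.42,0,0,0,0,0,0,0,0,0],"dy": [0.6,0,0,0,0,-0.12,-0.12,-0.12,-0.12,-0.06,-0.04,-0.02,0],"dz": [0,0,0,0,0,0,0,0,0,0,0,0,0],"rz": [0,0,0,0,0,0,0,0,0,0,0,0,0],"aperture": [0,0,0,0,0,0,0,0,0,0,0,0,0]})

```text
t: 12.2
eef_pos: [0.6083, -0.0875, 0.0192]
tool_rot: [0.001, 1.0, -0.029, -0.001]
contact_force: [-2.9, -4.5, 1.3]
gripper_width: -0.0
grasp_force: 2.2
```

```bash
python3 -c "
from h import *
go(15,-65,19)"
```

```text
t 12.2 now [ 14.  -64.9] 19.2 turn left 0.0 delta mm [1.  0.1 0.2] F [-2.9 -4.5  1.3]
```

To row units: -0.04 m is -0.8, -0.03 m is -0.6.

Emit:
nudge_tcp(steps={"dx": [0,0,-0.6,-0.8,-0.8,-0.66,0,0,0,0,0,0],"dy": [0.4,0.2,0,0,0,0,-0.8,-0.8,-0.76,0,0,0],"dz": [0,-0.5,-0.5,0,0,0,0,0,0,0.4,0.4,0],"rz": [0,0,0,0,0,0,0,0,0,0,0,0],"aperture": [0,0,1,1,1,1,1,1,1,1,1,1]})

```text
t: 13.4
eef_pos: [0.4699, 0.011, 0.0278]
tool_rot: [-0.0, 1.0, -0.028, -0.002]
contact_force: [-0.9, -1.0, 0.5]
gripper_width: 0.998
grasp_force: 0.0
```

```bash
python3 - <<'E'
from h import *
go(-125,24,8)
E
```

```text
t 13.4 now [-129.9   25.2] 27.8 turn left 0.003 delta mm [ 5.   1.2 19.8] F [-0.9 -1.   0.5]
```

To row units: 0.01 m is 0.2, 0.006 m is 0.12, 0.002 rad / 1.5708 = 0.0013.

Emit:
nudge_tcp(steps={"dx": [0,0,0,0.12,0.12,0.12,0.1,0.08,0.06,0.04,0],"dy": [0,0,0,0,0,0,0,0,0,0,0],"dz": [0.2,0.2,0,0,0,0,0,0,0,0,0],"rz": [0.0013,0,0,0,0,0,0,0,0,0,0],"aperture": [1,1,1,1,1,1,1,1,1,1,1]})

```text
t: 14.5
eef_pos: [0.4996, 0.008, 0.0086]
tool_rot: [0.0, 1.0, -0.03, -0.003]
contact_force: [-7.3, 1.0, 5.4]
gripper_width: 1.001
grasp_force: 3.9
```

```bash
python3 - <<'E'
from h import *
go(-100,24,8)
E
```

```text
t 14.5 now [-100.1   24. ] 8.6 turn left -0.001 delta mm [ 0.1 -0.   0.6] F [-7.3  1.   5.4]
```

Emit:
nudge_tcp(steps={"dx": [-0.4,-0.2,0,0,0,0,0,0,0],"dy": [0,0,0.4,0.7,0.9,0.9,0.9,0,0],"dz": [0,-0.8,-1,-1,-0.9,-0.6,0,0,0],"rz": [0,0,0,0,0,0,0,0,0],"aperture": [1,0,0,0,0,0,0,0,0]})

```text
t: 15.4
eef_pos: [0.4628, -0.16, 0.1998]
tool_rot: [0.0, 1.0, -0.031, -0.0]
contact_force: [0.1, 1.8, 0.1]
gripper_width: 0.0
grasp_force: 0.0
```

```bash
python3 - <<'E'
from h import *
go(-60,17,215)
c=np.array([.5981,-.0218]); th=-.0589
for a in (.95,1,1.05,1.1,1.15,1.2):
    x=85-171*np.cos(a)-18*np.sin(a); z=58+171*np.sin(a)-18*np.cos(a)
    p=[*(c+R(th)@np.array([x,16.])/1000),z/1000]; q=np.array(p)
    print(a,round(x),round(z),np.round(proj("top",p),1),np.round(proj("side",p),1))
A=cv2.imread("pics/top0.png")[185:212,208:240]; S=cv2.imread("pics/side0.png")[175:225,245:290]
t=vision.read_camera("top"); 
a=cv2.resize(t[145:280,170:305],None,fx=4,fy=4,interpolation=cv2.INTER_CUBIC)[:500]
b=cv2.resize(S,None,fx=5,fy=5,interpolation=cv2.INTER_NEAREST)
o=np.zeros((600,800,3),np.uint8); o[:500,:540]=a; o[:250,545:545+225]=b
cc=cv2.resize(A,None,fx=7,fy=7,interpolation=cv2.INTER_NEAREST); o[300:300+189,545:545+224]=cc
cv2.imwrite("pics/m1.png",o)
E
```

```text
t 15.4 now [-127.  -145.9] 199.8 turn left -0.003 delta mm [  66.4 -163.1  -15.2] F [0.1 1.8 0.1]
0.95 -29 187 [220.8 207.1] [277.1 186.6]
1 -23 192 [220.8 203.4] [274.1 184. ]
1.05 -16 197 [220.7 199.6] [271.1 181.5]
1.1 -9 202 [220.8 195.7] [267.9 179.2]
1.15 -1 207 [220.8 191.7] [264.7 177. ]
1.2 6 211 [220.9 187.6] [261.3 174.9]
```

View pics/m1.png

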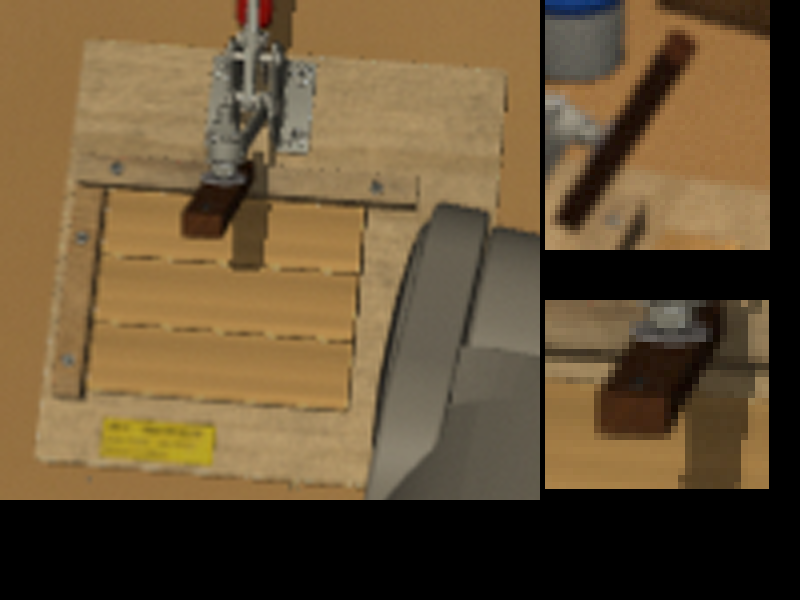

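The row is tight, square and flush left. The bar end's top edge sits at top-view pixel (222,198) and side-view (271,181), which gives a lever angle of about 1.06 and a bar end at jig (-16, 15, 198). I'll move above it.

To row units: -0.03 m is -0.6, 0.024 m is 0.48, -0.003 rad / 1.5708 = -0.0019.

Emit:
nudge_tcp(steps={"dx": [0.2,0.4,0.4,0.4,0.4,0.48,0,0],"dy": [-0.4,-0.6,-0.6,-0.6,-0.6,-0.42,0,0],"dz": [-0.6,0,0,0,0,0,0,0],"rz": [-0.0019,0,0,0,0,0,0,0],"aperture": [0,0,0,0,0,0,0,0]})

```text
t: 16.25
eef_pos: [0.5857, -0.0025, 0.2288]
tool_rot: [-0.0, 1.0, -0.026, -0.001]
contact_force: [0.4, -0.0, 0.9]
gripper_width: -0.002
grasp_force: 0.0
```

```bash
python3 -c "
from h import *
go(-14,16,202)"
```

```text
t 16.2 now [-13.6  18.5] 228.8 turn left 0.006 delta mm [-0.4  2.6 26.8] F [ 0.4 -0.   0.9]
```

To row units: 0.015 m is 0.3, 0.012 m is 0.24, 0.005 rad / 1.5708 = 0.0032.

Emit:
nudge_tcp(steps={"dx": [0,0,-0.04,-0.08,-0.12,-0.12,0],"dy": [0.03,0.03,0,0,0,0,0],"dz": [0.3,0.24,0.06,0.1,0.1,0.1,0],"rz": [0.0032,0,0,0,0,0,0],"aperture": [0,0,0,0,0,0,0]})

```text
t: 16.95
eef_pos: [0.5667, -0.0073, 0.185]
tool_rot: [0.0, 1.0, -0.031, -0.0]
contact_force: [-0.9, 0.5, 2.2]
gripper_width: 0.0
grasp_force: 0.9
```

```bash
python3 - <<'E'
from h import *
go(-32,16,181)
for n in("side",):
    im=vision.read_camera(n); cv2.imwrite("pics/s4.png",cv2.resize(im[130:310,190:350],None,fx=3.3,fy=3.3,interpolation=cv2.INTER_CUBIC))
E
```

```text
t 16.9 now [-32.2  12.6] 185.0 turn left -0.003 delta mm [ 0.2 -3.4  4. ] F [-0.9  0.5  2.2]
```

View pics/s4.png

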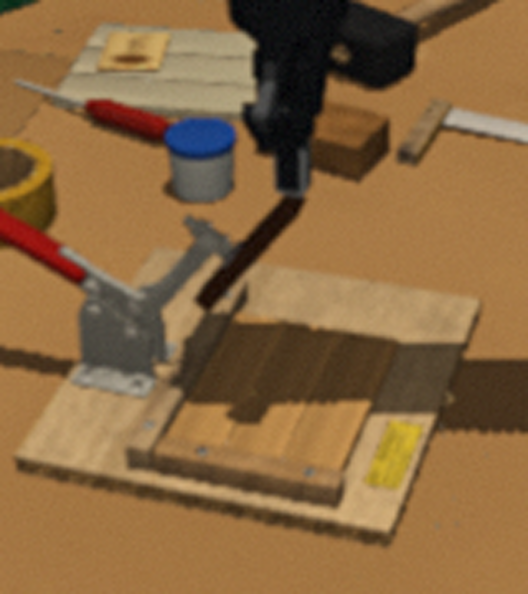

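The finger is on the bar end and the bar is swinging down. I'll follow the arc.

To row units: 0.007 m is 0.14, 0.006 m is 0.12.

Emit:
nudge_tcp(steps={"dx": [-0.08,-0.09,-0.09,-0.09,-0.09,-0.09,-0.09,-0.05,-0.05,-0.05,-0.05,0],"dy": [-0.06,0,0,0,0,0,0,0,0,0,0,0],"dz": [0.12,0.12,0.12,0.12,0.14,0.14,0.14,0.12,0.12,0.12,0.12,0],"rz": [0,0,0,0,0,0,0,0,0,0,0,0],"aperture": [0,0,0,0,0,0,0,0,0,0,0,0]})

```text
t: 18.2
eef_pos: [0.5271, -0.0009, 0.1149]
tool_rot: [-0.0, 1.0, -0.03, -0.0]
contact_force: [0.6, -0.9, -0.0]
gripper_width: -0.003
grasp_force: 0.0
```

```bash
python3 -c "
from h import *
go(-74,16,116)"
```

```text
t 18.2 now [-72.2  16.7] 114.9 turn left -0.002 delta mm [-1.8  0.7 -1.1] F [ 0.6 -0.9 -0. ]
```

To row units: 0.005 m is 0.1, -0.002 m is -0.04.

Emit:
nudge_tcp(steps={"dx": [-0.04,-0.04,-0.04],"dy": [0,0,0],"dz": [0.1,0.1,0.1],"rz": [0,0,0],"aperture": [0,0,0]})

```text
t: 18.5
eef_pos: [0.5221, -0.0005, 0.1008]
tool_rot: [-0.0, 1.0, -0.031, 0.001]
contact_force: [0.9, -0.2, 2.2]
gripper_width: -0.0
grasp_force: 1.0
```

```bash
python3 - <<'E'
from h import *
go(-81,16,91)
im=vision.read_camera("side"); cv2.imwrite("pics/s5.png",cv2.resize(im[130:310,190:350],None,fx=3.3,fy=3.3,interpolation=cv2.INTER_CUBIC))
E
```

```text
t 18.5 now [-77.1  16.8] 100.8 turn left -0.002 delta mm [-3.9  0.8  9.8] F [ 0.9 -0.2  2.2]
```

View pics/s5.png

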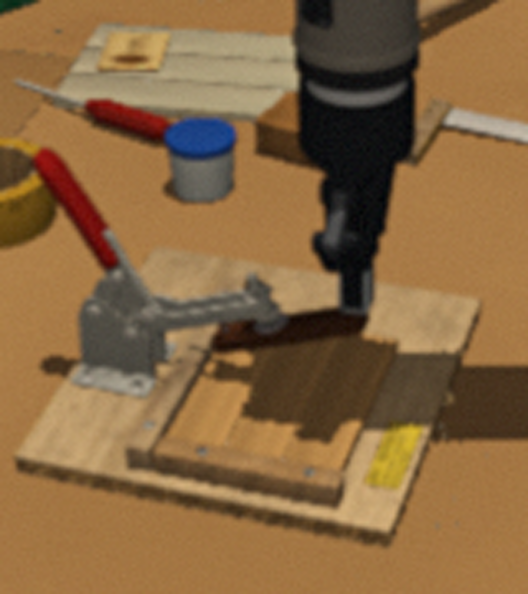

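The finger is still on the bar tip, with about a third of the swing left. I'll press on down.

To row units: 0.006 m is 0.12, 0.005 m is 0.1.

Emit:
nudge_tcp(steps={"dx": [-0.02,-0.02,0,0,0,0,0,0,0,0,0],"dy": [0,0,0,0,0,0,0,0,0,0,0],"dz": [0.12,0.12,0.12,0.12,0.12,0.12,0.12,0.12,0.1,0.06,0],"rz": [0,0,0,0,0,0,0,0,0,0,0],"aperture": [0,0,0,0,0,0,0,0,0,0,0]})

```text
t: 19.65
eef_pos: [0.5194, -0.0006, 0.0444]
tool_rot: [-0.0, 1.0, -0.031, 0.0]
contact_force: [0.3, 0.3, -0.5]
gripper_width: 0.0
grasp_force: 0.0
```

```bash
python3 -c "
from h import *
go(-80,16,40)"
```

```text
t 19.6 now [-79.8  16.5] 44.4 turn left -0.002 delta mm [-0.2  0.5  4.4] F [ 0.3  0.3 -0.5]
```

To row units: 0.002 m is 0.04.

Emit:
nudge_tcp(steps={"dx": [0,0,0,0],"dy": [0,0,0,0],"dz": [0.04,0.04,0.04,0],"rz": [0,0,0,0],"aperture": [0,0,0,0]})

```text
t: 20.05
eef_pos: [0.5199, -0.0006, 0.0405]
tool_rot: [0.0, 1.0, -0.031, 0.001]
contact_force: [-5.4, 0.0, 21.1]
gripper_width: 0.004
grasp_force: 10.2
```

```bash
python3 -c "
from h import *
go(-80,16,40)"
```

```text
t 20.1 now [-79.3  16.6] 40.5 turn left -0.002 delta mm [-0.7  0.6  0.5] F [-5.4  0.  21.1]
```

The bar is bottomed out on the row (tip at z = 40.5 mm, 21 N). I'll let go straight up and check.

To row units: -0.05 m is -1, 0.045 m is 0.9.

Emit:
nudge_tcp(steps={"dx": [0,0,0,0,-0.4,-0.4,0,0,0,0,0],"dy": [0,0,0,0,0.6,0.9,0.9,0.9,0.9,0,0],"dz": [-0.1,-0.3,-0.8,-1,-1,0,0,0,0,0,0],"rz": [0,0,0,0,0,0,0,0,0,0,0],"aperture": [0,0,0,0,0,0,0,0,0,0,0]})

```text
t: 21.15
eef_pos: [0.4701, -0.2032, 0.1891]
tool_rot: [-0.0, 0.999, -0.032, -0.0]
contact_force: [0.7, 0.1, 0.8]
gripper_width: 0.001
grasp_force: 0.0
```

```bash
python3 - <<'E'
from h import *
go(-80,16,40)
t=vision.read_camera("top"); s=vision.read_camera("side")
a=cv2.resize(t[145:280,170:305],None,fx=3,fy=3,interpolation=cv2.INTER_CUBIC); b=cv2.resize(s[190:310,190:350],None,fx=2.4,fy=2.4,interpolation=cv2.INTER_CUBIC)
o=np.zeros((600,800,3),np.uint8); o[:405,:405]=a; o[:288,410:794]=b; o[300:600,410:796]=cv2.resize(t[:,:],(386,300)); cv2.imwrite("pics/f1.png",o)
# unmoved bystanders
d=cv2.absdiff(t,cv2.imread("pics/top0.png")).max(2)>60; d[150:275,175:300]=0; print("diff px",d.sum(), np.argwhere(d).min(0),np.argwhere(d).max(0))
E
```

```text
t 21.1 now [-117.1 -188.6] 189.1 turn left -0.005 delta mm [  36.2 -204.8  149.1] F [0.7 0.1 0.8]
diff px 5680 [110 221] [417 559]
```

View pics/f1.png

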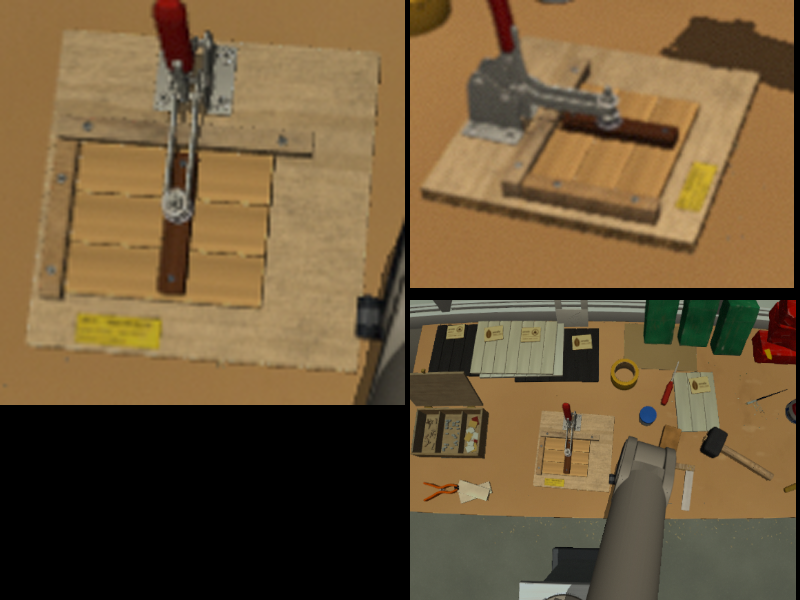

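The final picture shows the row tight in the corner with its left ends in line. The bar lies flat across all three slats, the arm is clear, and the tools on the bench are in place. Handing in.

```bash
python3 -c "
from station import bot, vision
print(bot.hand_in())"
```

```text
the job is handed in; nothing more can be done
None
```

I handed the job in at about 21 s: the three slats are in one tight row against the back and left fences, and the pressure bar is fully down and released. In the last camera pictures the bystanders looked unmoved.

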